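# Cure a resin patch on a coasting turntable

### The job

The orange resin patch in the round board has to be cured evenly while the turntable carries it round: push the turntable by its red knob so that it coasts by itself, either way, at about one turn in five seconds (never faster than one turn in two seconds). Then take the curing lamp from its dock and, while the turntable coasts untouched and still makes at least one turn in ten seconds, travel along with the patch for eight seconds without a break: lamp upright, the centre of its face over the patch, some 4 cm above the board and never touching it. Finally stand the lamp upright back in its dock and let go; the turntable may go on coasting, and the bottle, jar, sanding block and screwdriver on the bench stay where they are.

Things in the scene. Friction and masses are not known exactly. Their poses are not given: they have to be found in the camera images.
- turntable: finishing turntable (sizes here in mm), in a different place each time; origin under its axis, on the bench. On its fixed foot (radius 110) turns the grey deck (radius 150, top 52 above the bench) with a round pine board fixed on it (radius 115, top 80 above the bench)
- deck (a joint): angle (rad) of deck and board about the upright axis, anticlockwise from above positive, counts on without limit, turns both ways, at rest at first. They turn as one piece: nominal mass 3.6 kg (+-30 %), inertia 0.033 kg m2, ball bearing with viscous drag of 0.0009 N m s/rad: once pushed it coasts with a time constant of about 37 s
- axis (a point): point on the turntable's axis at the height of the board's top (80 above the bench); does not move
- knob (a point): (mm) centre of the top of the red upright push knob on the deck's rim (diameter 18, axis 135 from the turntable's axis, from the deck up to 125 above the bench, 45 higher than the board's top); turns with the deck. At the start it is on the robot's side of the turntable
- patch (a point): (mm) centre of the orange resin patch in the board (diameter 40, flush with the board's top, 80 from the turntable's axis, 2.5 rad anticlockwise of the knob seen from above); turns with the deck
- lamp: (mm) hand-held curing lamp, standing upright face down in its dock. Origin: centre of its light face, its underside; z runs up along the handle. Yellow head of radius 28 from 0 to 30, black collar of radius 24 to 42, round black handle of diameter 30 from 42 up to the top at 150, to be gripped from above. 0.25 kg nominal
- dock: (mm) black round charging dock fixed to the bench, origin at the centre of its underside; outer radius 55, floor 8 above the bench, rim of inner radius 45 reaching 16 above the bench; it may be on either side of the turntable
- tray: empty blue tray 110 x 110 x 35, fixed, a bystander, across the turntable from the dock; origin under its centre
- glue: bystander: white bottle, radius 28, height 150 (mm); origin at its underside
- filler: bystander: amber glass jar, radius 35, height 80 (mm); origin at its underside
- sanding_block: bystander: cork block 110 x 65 x 35 (mm); origin at its underside
- driver: bystander: screwdriver with red handle, lying (mm); origin at its underside in mid-length
There are look-alikes about, which are no part of the job. Of the things that look like the dock, the middle-sized one is meant.

How it is judged:
On the way, in this order (a step that is already met when the one before it is completed fails the run):
1. the turntable coasts untouched at one turn in ten seconds or faster, the lamp still in its dock ((velocity of joint deck above 0.6 rad/s or velocity of joint deck below -0.6 rad/s) and contact force between turntable and anything else below 0.05 N and horizontal distance between lamp and dock below 0.018 m and z of lamp in the frame of dock below 0.013 m and angle between lamp's own z axis and vertical below 0.1 rad), for 0.3 s.
2. turntable coasting untouched, a turn in 10 s or faster; lamp face centre within 20 mm of the patch centre, 15 to 70 mm above the board, within 0.25 rad of upright, 8 s without a break ((velocity of joint deck above 0.6 rad/s or velocity of joint deck below -0.6 rad/s) and contact force between turntable and anything else below 0.05 N and horizontal distance between lamp and patch below 0.02 m and z of lamp in the frame of axis between 0.015 and 0.07 m and angle between lamp's own z axis and vertical below 0.25 rad), for 8 s.
At the end, for the whole second after the job is handed in: the lamp stands upright (within 0.1 rad) and at rest on the floor of its dock, its centre within 18 mm of the dock's centre, released; nothing touches the turntable, which may still be coasting (horizontal distance between lamp and dock below 0.018 m and z of lamp in the frame of dock below 0.013 m and angle between lamp's own z axis and vertical below 0.1 rad and linear speed of lamp below 0.02 m/s and contact force between lamp and the fingers below 0.05 N and contact force between turntable and anything else below 0.05 N).
It fails at once if the turntable turns faster than one turn in two seconds (velocity of joint deck above 3.14 rad/s or velocity of joint deck below -3.14 rad/s).
It fails at once if the lamp touches the board, the deck or the knob (contact force between lamp and turntable above 0.3 N).
It fails at once if the lamp is tipped or dropped (more than 0.6 rad from upright) (angle between lamp's own z axis and vertical above 0.6 rad).
It fails at once if a bystander is shifted by more than 30 mm (distance of any of glue, filler, sanding_block, driver from where it was at the start of the episode above 0.03 m).
It also fails if it takes over 69 s, if anything falls off the work surface, if the arm or the gripper's body presses on something with over 40 N, if the wrist force passes 120 N, or if a joint passes its speed limit or range.

### The arm

A 6-joint arm with a two-finger parallel gripper is mounted at the origin on the work surface. World frame = base frame: x ahead of the robot, y to its left, z up, the work surface at z = 0. Lengths are in m, angles in rad, forces in N, time in s.
With the tool pointing down it reaches from about 0.2 to 0.875 m from the base axis. Payload 3.4 kg.
Tool frame: the origin (TCP) lies at the centre of the arm's flange, where the gripper is bolted on; the fingertips stand 199 mm ahead of it and the grasp point (between the pads) lies manip.pinch_z ahead of it (manip.pinch_z is the distance from the TCP to the grasp point, in m); z points along the fingers, y is the line along which they close (so a half turn about z gives the same grasp; the last joint's range is limited). The gripper opens to 94 mm and grips with 3 to 60 N. Pads are 16 mm wide; open, the fingers measure 119 mm over their backs; the gripper's body (75 mm by 177 mm) begins 78 mm behind the grasp point.
Start: joints at [1.164, 0.276, 1.505, -0, 1.361, -0.121], TCP at [0.162, 0.552, 0.405] pointing down, gripper open.
Joint ranges: [-2.89, 2.89], [-0.75, 2.08], [0.22, 2.7], [-1.18, 4.32], [0.11, 2.71], [-2.7, 2.7]. Speed limits (rad/s): [2.57, 2.57, 3.14, 3.14, 3.14, 3.14].

### API

Orientations are given as a unit quaternion [x, y, z, w].
In Python, from cell import manip gives the robot as it stands.
- The arm moves only by the tool play_rows, never from a script. Its argument "increments" is a list that holds one entry, the list of rows, each a list of 4 numbers: the shift along the tool's x, y, z scaled (see below), then the turn about the tool's z scaled (see below). A call has 1 to 8 rows; each row shifts and turns the commanded pose from where the row before left it, along the tool's axes as they then stand; what a row does not reach is not made up. The controller multiplies each number of a shift by 50 mm and each number of a turn by 0.1 rad. A row lasts 1/10 s, in which the tool goes at most 50 mm and 8.59 degrees, less where a joint would pass 70% of its speed; a pose out of reach is approached as far as the arm can. A call with a number of a shift or a turn outside -1 to 1 is refused whole. A call with a gripper value outside its range is refused whole. "jaw" is the opening, from 0 (shut) to 1 (fully open), set as the call begins (left out, the last holds). The fingers move at their own pace and stop on an object; the grip force is fixed at half the most. Time passes only in rows, so rows that do not move let the fingers close. It gives the time, the measured TCP pose, the force, the opening and the grip force at its end, in the units of the state.
- manip.state(): the state, without advancing time (a new reading comes with each control period).
- manip.snapshot(name): name is "scene" or "top"; returns a dict with "img" (384x512x3 uint8, blue, green, red), "fx", "fy", "cx", "cy" (pixels), "k1" (the pictures are not rectified: a ray, as slopes to the right and down, at radius r is drawn at 1 + k1 r^2 times it, then the intrinsics apply), "R" (3x3) and "t" (3): a world point X has camera coordinates R X + t. Camera axes: x right, y down, z forward; pixel columns grow to the right and rows downward; lengths in m; the calibration is good to about 2 mm. A picture is of the moment at which its call begins. There is no depth.
- manip.finish_job(): hands the job in; it is judged then, once.
The state is a dict: "time_s": time; "q": joint angles; "joint_velocities": joint speeds; "joint_torque": joint torques, N m; "tool_pos": TCP position; "eef_rot": TCP orientation; "wrist_force": force on the tool from outside, world axes, zero at the start; "torque": the same for the moment, N m; "width": finger opening in m; "grip_force": force on a finger pad.
Only numpy, scipy, OpenCV 4.12 (cv2) and the standard library are available. Lean on these libraries where they do the work, as an engineer would, in place of code of your own. Each camera call takes 0.05 s, during which the arm holds its last target. There are 200 camera calls.

## Working session

There is one attempt and no reset: what is moved stays moved. The work goes in short steps, Python scripts to look and compute and a tool call to move; the robot and the scene stay as the last step left them, time stands still between calls to the robot, and variables do not carry over. Pictures are saved under pics/ and viewed, at most 10 in all, crops included, and the job is handed in when it is done.

Besides the shell and the picture viewer there is one more tool, called after "Request:" by a JSON object that holds its "api" and its "payload", one argument or row to a line. play_rows: Moves the arm, as the interface text tells. Shifts and turns lie within -1 to 1; 1 stands for 50 mm of shift or 0.1 rad of turn. Its arguments: {"type":"object","properties":{"increments":{"type":"array"},"jaw":{"type":"number"}},"required":["increments"]}

```bash
ls; mkdir -p pics; python3 - <<'E'
from cell import manip
import cv2,numpy as np
print(manip.pinch_z, manip.state())
for n in("scene","top"):
    s=manip.snapshot(n); cv2.imwrite(f"pics/{n}0.png",s["img"])
    print(n,{k:np.round(v,4).tolist() for k,v in s.items() if k!="img"}, (-s["R"].T@s["t"]).round(3))
E
```

```text
pics
0.1804 {'time_s': 0.0, 'q': array([ 1.16402572e+00,  2.76559703e-01,  1.50611578e+00, -9.49782814e-06,
        1.36068322e+00, -1.21021946e-01]), 'joint_velocities': array([-0.00055467,  0.00212298, -0.00040808,  0.00039004, -0.00093735,
        0.0010514 ]), 'joint_torque': array([ 2.26795179e-03, -4.04583049e+01, -2.37212956e+01,  6.98983320e-02,
        3.45160067e-02, -1.34800757e-04]), 'tool_pos': array([0.16201255, 0.55148127, 0.40383147]), 'eef_rot': array([ 1.42387700e-01,  9.89810569e-01, -8.53664596e-04, -2.25848259e-04]), 'wrist_force': array([-0.02557302, -0.33733461,  0.96683801]), 'torque': array([-0.01692778,  0.02610799,  0.02628781]), 'grip_force': 0.0, 'width': 0.09389307122179943}
scene {'fx': 350.9974, 'fy': 350.9974, 'cx': 250.8517, 'cy': 191.5238, 'k1': 0.0271, 'R': [[-0.5818, 0.8133, 0.0106], [0.6475, 0.471, -0.599], [-0.4922, -0.3416, -0.8007]], 't': [0.252, -0.2643, 1.4585]} [1.036 0.418 1.007]
top {'fx': 443.2677, 'fy': 443.2677, 'cx': 255.1946, 'cy': 189.1711, 'k1': 0.041, 'R': [[0.0007, -1.0, -0.0034], [-0.995, -0.0003, -0.0998], [0.0998, 0.0034, -0.995]], 't': [0.046, 0.5113, 1.8123]} [0.328 0.04  1.854]
```

View pics/scene0.png

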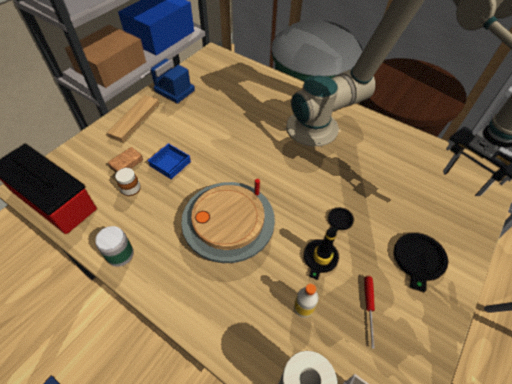

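View pics/top0.png

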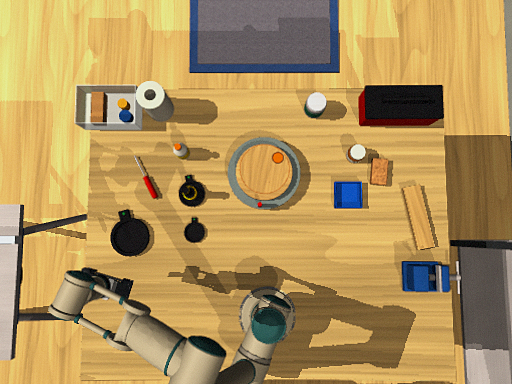

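Things that could pass for the dock (top view): the small black dish (194,231), the middle one with the lamp (191,191) and the large one (130,235). I choose the middle one. The red knob is at (260,204), with the red driver at (150,187) as a look-alike. The orange patch is at (278,157). Next, a close crop to check the choice.

```bash
cat > h.py <<'E'
import numpy as np,cv2
from cell import manip
def K(s): return np.array([[s["fx"],0,s["cx"]],[0,s["fy"],s["cy"]],[0,0,1.]])
def ray(s,u,v):
    p=cv2.undistortPoints(np.array([[[u,v]]],float),K(s),np.array([s["k1"],0,0,0]))[0,0]
    d=s["R"].T@np.array([p[0],p[1],1]); return -s["R"].T@s["t"],d/np.linalg.norm(d)
def onz(s,u,v,z):
    o,d=ray(s,u,v); return o+d*(z-o[2])/d[2]
def tri(r1,r2):
    A=np.stack([r1[1],-r2[1]],1); k=np.linalg.lstsq(A,r2[0]-r1[0],rcond=None)[0]
    a=r1[0]+k[0]*r1[1]; b=r2[0]+k[1]*r2[1]; return (a+b)/2,np.linalg.norm(a-b)
def proj(s,X):
    return cv2.projectPoints(np.array(X,float).reshape(-1,3),cv2.Rodrigues(s["R"])[0],s["t"],K(s),np.array([s["k1"],0,0,0]))[0][:,0]
def blobs(img,lo,hi,amin=8):
    m=cv2.inRange(cv2.cvtColor(img,cv2.COLOR_BGR2HSV),lo,hi); n,l,st,c=cv2.connectedComponentsWithStats(m)
    return [(c[i].round(1).tolist(),int(st[i,4]),st[i,:4].tolist()) for i in range(1,n) if st[i,4]>=amin]
E
python3 - <<'E'
from h import *
a=manip.snapshot("scene");b=manip.snapshot("top")
c1=cv2.resize(a["img"][190:290,280:380],(400,400),interpolation=2)
c2=cv2.resize(b["img"][150:250,150:310],(640,400),interpolation=2)
c2=c2[:, :400]
cv2.imwrite("pics/crop1.png",np.hstack([c1,c2]))
for n,s in(("scene",a),("top",b)):
    print(n,"red",[x for x in blobs(s["img"],(0,190,90),(5,255,255))+blobs(s["img"],(174,190,90),(180,255,255)) if x[1]<200])
    print(n,"orange",blobs(s["img"],(6,200,150),(13,255,255)))
    print(n,"yellow",blobs(s["img"],(20,190,80),(32,255,255),4))
E
```

```text
scene red [([256.9, 185.8], 45, [255, 179, 5, 16]), ([370.2, 293.3], 187, [367, 277, 7, 34])]
scene orange [([202.2, 216.5], 108, [196, 212, 13, 10]), ([310.4, 288.8], 65, [306, 285, 10, 9])]
scene yellow [([330.4, 237.9], 15, [327, 237, 8, 3]), ([322.4, 259.1], 101, [315, 249, 17, 16]), ([303.7, 311.1], 58, [298, 306, 15, 9])]
top red [([361.4, 108.4], 172, [359, 90, 7, 35]), ([149.6, 186.9], 103, [144, 176, 13, 22]), ([259.4, 204.1], 17, [258, 202, 4, 5])]
top orange [([178.2, 147.0], 12, [175, 144, 6, 6]), ([277.3, 157.6], 30, [273, 153, 10, 10])]
top yellow [([121.6, 102.8], 46, [118, 99, 9, 8]), ([184.2, 156.1], 25, [178, 153, 11, 6]), ([188.8, 186.2], 4, [188, 186, 3, 2]), ([190.4, 194.8], 52, [182, 187, 15, 13])]
```

View pics/crop1.png

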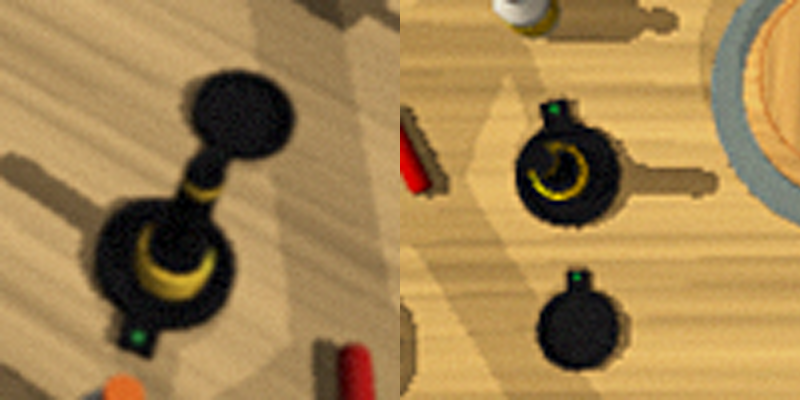

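The crop confirms it: the lamp (yellow head, black handle) stands in the middle-sized dish, dock centre near top pixel (192,193). Now I'll fit the models to both views.

```bash
cat >> h.py <<'E'
SS=4
def hullmask(s,parts,box):
    u0,v0,u1,v1=box; m=np.zeros(((v1-v0)*SS,(u1-u0)*SS),np.uint8)
    t=np.linspace(0,2*np.pi,60,endpoint=False)
    for val,x,y,r,z0,z1 in parts:
        P=np.concatenate([np.stack([x+r*np.cos(t),y+r*np.sin(t),0*t+z],1) for z in(z0,z1)])
        q=((proj(s,P)-[u0-.5,v0-.5])*SS).astype(np.float32)
        cv2.fillConvexPoly(m,cv2.convexHull(q).round().astype(np.int32),val)
    return cv2.resize(m.astype(np.float32),(u1-u0,v1-v0),interpolation=cv2.INTER_AREA)
def fit(views,parts,p0):
    from scipy.optimize import minimize
    f=lambda p:sum(np.abs(hullmask(s,parts(p),b)-t).sum()/t.sum() for s,t,b in views)
    p0=np.array(p0,float); S=np.vstack([p0]+[p0+0.015*e for e in np.eye(len(p0))])
    r=minimize(f,p0,method="Nelder-Mead",options=dict(initial_simplex=S,xatol=1e-4,fatol=1e-4)); return r.x,r.fun
E
python3 - <<'E'
from h import *
a=manip.snapshot("scene");b=manip.snapshot("top")
def crop(s,box,lo,hi):
    u0,v0,u1,v1=box; h=cv2.cvtColor(s["img"][v0:v1,u0:u1],cv2.COLOR_BGR2HSV)
    return s,(cv2.inRange(h,lo,hi)>0).astype(np.float32),box
# knob, patch
kn=tri(ray(a,257.5,180),ray(b,260,203)); pa=tri(ray(a,202.2,216.5),ray(b,277.3,157.6)); print("knob",kn,"patch",pa, onz(a,202.2,216.5,.08),onz(b,277.3,157.6,.08), onz(b,260,203.5,.125),onz(a,257.5,180.5,.125))
# yellow head
Y=((18,120,40),(34,255,255))
va=crop(a,(300,244,345,275),*Y); vb=crop(b,(176,180,206,208),*Y)
def lamp(p):
    x,y,z=p; return [(1,x,y,.028,z,z+.03),(0,x,y,.024,z+.03,z+.042),(0,x,y,.015,z+.042,z+.150)]
g=onz(b,190.4,194.8,.04)
print("lamp",fit([va,vb],lamp,[g[0],g[1],.008]),fit([va],lambda p:lamp([*p,.008]),g[:2]),fit([vb],lambda p:lamp([*p,.008]),g[:2]))
D=((0,0,0),(180,255,60))
def dark(s,box):
    s,m,bx=crop(s,box,*D); y=crop(s,box,*Y)[1]; m=np.maximum(m,y).astype(np.uint8)
    m=cv2.morphologyEx(cv2.morphologyEx(m,cv2.MORPH_CLOSE,np.ones((3,3))),cv2.MORPH_OPEN,cv2.getStructuringElement(2,(9,9))); return s,m.astype(np.float32),bx
db=dark(b,(170,172,212,212)); da=dark(a,(295,236,345,285))
for nm,d in(("db",db),("da",da)): print(nm,d[1].sum(),np.argwhere(d[1]).mean(0)[::-1]+d[2][:2])
dk=lambda p:[(1,p[0],p[1],.055,0,.016)]
for v in([db],[da],[db,da]): print("dock",fit(v,dk,g[:2]))
# deck+board: non-wood grey ring
def ring(s,box):
    s,m,bx=crop(s,box,(85,20,60),(115,110,200)); n,l,st,_=cv2.connectedComponentsWithStats(m.astype(np.uint8)); i=1+np.argmax(st[1:,4])
    c=cv2.findContours((l==i).astype(np.uint8),0,1)[0]; f=np.zeros_like(m); cv2.drawContours(f,c,-1,1,-1); 
    return s,f,bx
rb=ring(b,(220,128,310,218)); ra=ring(a,(170,170,285,270)); print(rb[1].sum(),ra[1].sum())
tt=lambda p:[(1,p[0],p[1],.15,p[2],p[2]+.012),(1,p[0],p[1],.115,p[2]+.012,p[2]+.04)]
print("tt",fit([rb,ra],tt,[pa[0][0]-.03,pa[0][1],.04]),fit([rb],lambda p:tt([*p,.04]),pa[0][:2]),fit([ra],lambda p:tt([*p,.04]),pa[0][:2]))
E
```

```text
knob (array([0.44539378, 0.02968715, 0.12604779]), np.float64(0.006095643957592735)) patch (array([ 0.6344683 , -0.04358044,  0.08021221]), np.float64(0.0004066811128159571)) [ 0.6344845  -0.04386173  0.08      ] [ 0.63437977 -0.04342761  0.08      ] [0.44504642 0.02704597 0.125     ] [0.44493152 0.03309481 0.125     ]
lamp (array([0.49868667, 0.31946989, 0.01454129]), np.float64(1.4420517683029175)) (array([0.49394126, 0.31852951]), np.float64(0.5651316046714783)) (array([0.49899459, 0.32047579]), np.float64(0.8810975551605225))
db 1680.0 [190.5 191.5]
da 1429.0 [317.65360392 256.10006998]
dock (array([0.47902901, 0.32351381]), np.float64(0.6591145992279053))
dock (array([0.50290595, 0.309787  ]), np.float64(0.3083449900150299))
dock (array([0.50309178, 0.30953977]), np.float64(0.9699621796607971))
9.0 1.0
tt (array([ 0.7944683 , -0.41358044,  0.15      ]), np.float64(2.0)) (array([ 0.91149955, -0.38670544]), np.float64(1.0)) (array([ 0.8379058 , -0.28733044]), np.float64(1.0))
```

```bash
python3 - <<'E'
from h import *
a=manip.snapshot("scene");b=manip.snapshot("top")
A=cv2.cvtColor(a["img"],cv2.COLOR_BGR2HSV);B=cv2.cvtColor(b["img"],cv2.COLOR_BGR2HSV)
print("deck",A[254,228],A[215,184],A[235,268],B[160,233],B[200,280],B[145,290])
print("wood",B[193,170:215].tolist()); print(A[270,295:345].tolist())
print(B[180:210:2,184:198:2].tolist())
E
```

```text
deck [60 16 97] [ 63  20 128] [ 60  13 114] [ 60  18 130] [ 52  25 150] [ 19 144 131]
wood [[19, 144, 211], [19, 138, 211], [20, 148, 212], [20, 130, 216], [20, 144, 212], [20, 140, 211], [19, 146, 218], [19, 142, 231], [18, 146, 192], [117, 255, 18], [118, 151, 27], [20, 209, 28], [26, 227, 108], [25, 230, 132], [16, 80, 35], [174, 85, 15], [21, 232, 33], [23, 255, 49], [27, 239, 32], [120, 170, 6], [100, 64, 12], [105, 128, 12], [154, 170, 12], [130, 177, 13], [20, 188, 38], [23, 255, 110], [22, 255, 126], [22, 147, 26], [105, 73, 7], [105, 46, 22], [30, 67, 19], [165, 64, 8], [143, 73, 14], [130, 67, 23], [53, 49, 21], [18, 164, 87], [18, 149, 142], [19, 144, 131], [19, 151, 123], [17, 145, 128], [20, 150, 122], [18, 147, 127], [18, 143, 125], [18, 139, 125], [17, 150, 121]]
[[17, 116, 173], [19, 117, 174], [18, 115, 179], [18, 114, 183], [18, 116, 184], [18, 114, 190], [19, 118, 195], [19, 115, 198], [18, 115, 199], [18, 113, 198], [18, 115, 199], [18, 122, 184], [18, 121, 143], [16, 126, 95], [14, 119, 75], [19, 127, 54], [30, 13, 20], [90, 17, 15], [60, 12, 21], [9, 78, 23], [1
[... 1385 characters left out ...]
19], [23, 255, 140], [23, 178, 43]], [[126, 255, 19], [29, 255, 188], [26, 255, 137], [24, 255, 130], [23, 255, 186], [22, 255, 68], [116, 105, 17]], [[101, 102, 20], [127, 88, 26], [122, 207, 32], [112, 174, 22], [115, 128, 24], [111, 78, 23], [90, 26, 20]], [[105, 128, 16], [0, 73, 21], [160, 55, 14], [160, 31, 25], [120, 16, 31], [144, 71, 18], [150, 119, 15]], [[17, 146, 112], [108, 106, 24], [150, 57, 18], [108, 80, 16], [90, 64, 12], [80, 61, 25], [109, 78, 26]], [[19, 144, 222], [19, 142, 226], [18, 147, 132], [18, 141, 114], [18, 142, 108], [16, 123, 56], [18, 158, 155]], [[19, 142, 216], [19, 143, 217], [20, 136, 213], [19, 140, 211], [19, 153, 210], [20, 145, 213], [19, 141, 210]]]
```

```bash
python3 - <<'E'
from h import *
a=manip.snapshot("scene");b=manip.snapshot("top")
def hs(s,box,lo,hi):
    u0,v0,u1,v1=box; return (cv2.inRange(cv2.cvtColor(s["img"][v0:v1,u0:u1],cv2.COLOR_BGR2HSV),lo,hi)>0)
def yel(s,box): return s,hs(s,box,(18,180,48),(34,255,255)).astype(np.float32),box
def lamp(p):
    x,y,z=p; return [(1,x,y,.028,z,z+.03),(0,x,y,.024,z+.03,z+.042),(0,x,y,.015,z+.042,z+.150)]
g=[.495,.319]
va=yel(a,(300,244,345,275)); vb=yel(b,(176,180,206,208))
print("lamp",fit([va,vb],lamp,[*g,.008]),fit([va],lambda p:lamp([*p,.008]),g),fit([vb],lambda p:lamp([*p,.008]),g))
def dark(s,box):
    m=hs(s,box,(0,0,0),(180,255,68))|(yel(s,box)[1]>0)
    m=cv2.morphologyEx(m.astype(np.uint8),cv2.MORPH_CLOSE,np.ones((3,3)))
    m=cv2.morphologyEx(cv2.copyMakeBorder(m,9,9,9,9,0),cv2.MORPH_OPEN,cv2.getStructuringElement(2,(15,15)))[9:-9,9:-9]
    return s,m.astype(np.float32),box
db=dark(b,(170,172,212,212)); da=dark(a,(295,230,345,290))
print(db[1].sum(),da[1].sum())
dk=lambda p:[(1,p[0],p[1],.055,0,.016)]
for v in([db],[da],[db,da]): print("dock",fit(v,dk,g))
def ring(s,box):
    m=hs(s,box,(25,4,60),(110,70,200)).astype(np.uint8); n,l,st,_=cv2.connectedComponentsWithStats(m); i=1+np.argmax(st[1:,4])
    return s,hf(l==i),box
def hf(m):
    f=np.zeros(m.shape,np.uint8); c=cv2.findContours(m.astype(np.uint8),0,1)[0]; cv2.fillConvexPoly(f,cv2.convexHull(np.vstack(c)),1); return f.astype(np.float32)
rb=ring(b,(220,128,310,218)); ra=ring(a,(170,170,285,270)); print(rb[1].sum(),ra[1].sum())
tt=lambda p:[(1,p[0],p[1],.15,p[2],p[2]+.012)]
c=[.58,.02]
print("tt",fit([rb,ra],tt,[*c,.04]),fit([rb],lambda p:tt([*p,.04]),c),fit([ra],lambda p:tt([*p,.04]),c))
E
```

```text
lamp (array([0.49826385, 0.31935328, 0.01771703]), np.float64(0.7323130369186401)) (array([0.49321483, 0.31815121]), np.float64(0.23716887831687927)) (array([0.49815774, 0.32033194]), np.float64(0.49618902802467346))
529.0 926.0
dock (array([0.49746895, 0.31238394]), np.float64(0.07963138073682785))
dock (array([0.49575976, 0.31078874]), np.float64(0.08916036784648895))
dock (array([0.49612445, 0.31187546]), np.float64(0.1723019778728485))
4141.0 5924.0
tt (array([0.57823422, 0.01093193, 0.03873697]), np.float64(0.03645693510770798)) (array([0.57898152, 0.01153869]), np.float64(0.01755312643945217)) (array([0.57832628, 0.01127966]), np.float64(0.02005612850189209))
```

Consistency checks pass. The knob is 135 mm and the patch about 79 mm from the axis (0.5785, 0.0112), and the angle between them is 2.5 rad. The lamp is at (0.497, 0.319) in the dock at (0.4965, 0.312). I'll push clockwise with closed fingers from the −y side of the knob, moving towards the lamp.

Request:
{"api": "play_rows", "payload": {
  "increments": [
    [[-0.53,-0.58,0,0],[-0.53,-0.58,0,0],[-0.53,-0.58,0,0],[-0.53,-0.58,0,0],[-0.53,-0.58,0,0],[-0.53,-0.58,0,0],[-0.53,-0.58,0,0],[-0.53,-0.58,0,0]]
  ],
  "jaw": 0
}}

```text
time_s: 1.3
tool_pos: [0.3004, 0.2679, 0.405]
eef_rot: [0.142, 0.99, 0.0, 0.0]
wrist_force: [0.7, 0.1, 0.4]
width: 0.0332
grip_force: 0.0
```

Request:
{"api": "play_rows", "payload": {
  "increments": [
    [[-0.53,-0.58,0,0],[-0.53,-0.58,0,0],[-0.53,-0.58,0,0],[-0.53,-0.58,0,0],[-0.53,-0.58,0,0],[-0.53,-0.58,0,0],[-0.53,-0.58,0,0],[-0.53,-0.58,0,0]]
  ]
}}

```text
time_s: 2.1
tool_pos: [0.4385, -0.0147, 0.4049]
eef_rot: [0.143, 0.99, 0.0, 0.0]
wrist_force: [0.5, 0.1, -1.1]
width: 0.0005
grip_force: 0.0
```

Request:
{"api": "play_rows", "payload": {
  "increments": [
    [[0,0,0.1,0],[0,0,0,0]]
  ]
}}

```text
time_s: 2.3
tool_pos: [0.438, -0.0136, 0.3989]
eef_rot: [0.144, 0.99, 0.0, -0.001]
wrist_force: [0.5, -0.0, -0.1]
width: 0.0006
grip_force: 0.0
```

Request:
{"api": "play_rows", "payload": {
  "increments": [
    [[0,0,0.7,0],[0,0,0.7,0],[0,0,0.68,0],[0,0,0,0]]
  ]
}}

```text
time_s: 2.7
tool_pos: [0.4354, -0.0114, 0.2925]
eef_rot: [0.142, 0.99, 0.0, -0.005]
wrist_force: [-1.6, 0.2, 0.7]
width: 0.0004
grip_force: 0.0
```

```bash
cat >> h.py <<'E'
from scipy.spatial.transform import Rotation
C=np.array([.5785,.0112])
def rows(world_pts,p0,R):
    """increments (2 decimals, error diffused) of the commanded pose through world points"""
    cmd=np.array(p0,float); out=[]
    for w in world_pts:
        u=np.round(R.T@(np.array(w)-cmd)/.05,2); cmd=cmd+R@u*.05; out.append(u.tolist()+[0])
    return out,cmd
def knobangle():
    """deck (knob) angle from top view red blob, knob mid-height ~.115"""
    b=manip.snapshot("top"); best=[]
    for lo,hi in(((0,170,70),(6,255,255)),((172,170,70),(180,255,255))):
        for c,a,_ in blobs(b["img"],lo,hi,3):
            p=onz(b,*c,.115)[:2]-C; best.append((abs(np.linalg.norm(p)-.135),np.arctan2(p[1],p[0]),a))
    best=[x for x in best if x[0]<.02]; return max(best,key=lambda x:x[2]) if best else None
E
python3 - <<'E'
from h import *
s=manip.state(); print(s["time_s"],s["tool_pos"],s["wrist_force"]); R=Rotation.from_quat(s["eef_rot"]).as_matrix()
p0=s["tool_pos"]; print(knobangle(),s["q"])
a0=np.arctan2(p0[1]-C[1],p0[0]-C[0]); a0%=2*np.pi; r0=np.hypot(*(p0[:2]-C)); print(a0,r0)
# speeds mm/row along the arc r=135
v=np.array([4,4,4,5,6,7,8,9,10,11.5,13,14.5,16,17.5,19,20.5])
th=a0-np.cumsum(v)/135; rr=.135+(r0-.135)*np.clip(1-np.arange(1,17)/4,0,1)
P=[[C[0]+r*np.cos(t),C[1]+r*np.sin(t),.295] for r,t in zip(rr,th)]
o,c=rows(P,p0,R); print(o[:8]);print(o[8:]);print(th[-1],c, sum(v))
E
```

```text
2.7 [ 0.43542888 -0.01135509  0.29249198] [-1.58736511  0.20102598  0.72153334]
None [-1.86323792e-01  1.69596885e-01  1.95809526e+00  6.34677264e-04
  1.02350196e+00 -1.47334495e+00]
3.297955234392413 0.14483811084117598
[[-0.01, 0.1, -0.05, 0], [-0.01, 0.09, -0.0, 0], [-0.02, 0.1, -0.0, 0], [-0.01, 0.11, -0.0, 0], [0.03, 0.11, -0.0, 0], [0.04, 0.14, -0.0, 0], [0.03, 0.16, -0.0, 0], [0.02, 0.18, 0.0, 0]]
[[0.01, 0.2, 0.0, 0], [-0.01, 0.23, -0.0, 0], [-0.03, 0.25, -0.0, 0], [-0.06, 0.29, -0.0, 0], [-0.1, 0.3, -0.0, 0], [-0.16, 0.31, -0.0, 0], [-0.21, 0.32, -0.01, 0], [-0.27, 0.3, 0.0, 0]]
2.0461033825405615 [0.51663961 0.13109299 0.29506325] 169.0
```

```bash
python3 - <<'E'
from h import *
s=manip.state(); R=Rotation.from_quat(s["eef_rot"]).as_matrix(); p0=s["tool_pos"]
a0=np.arctan2(p0[1]-C[1],p0[0]-C[0])%(2*np.pi); r0=np.hypot(*(p0[:2]-C))
v=np.array([4,4,4,4,5,7,9,11,13,15,17,19,20.5,20.5,10,3])
th=a0-np.cumsum(v)/135; rr=.135+(r0-.135)*np.clip(1-np.arange(1,17)/4,0,1)
P=[[C[0]+r*np.cos(t),C[1]+r*np.sin(t),.295] for r,t in zip(rr,th)]
o,c=rows(P,p0,R); print(o[:8]);print(o[8:]);print(th,c)
E
```

```text
[[-0.0, 0.09, -0.01, 0], [-0.01, 0.1, 0.0, 0], [-0.01, 0.09, 0.0, 0], [-0.01, 0.09, 0.0, 0], [0.03, 0.1, 0.0, 0], [0.03, 0.13, 0.0, 0], [0.04, 0.18, 0.0, 0], [0.03, 0.21, 0.0, 0]]
[[0.01, 0.26, 0.0, 0], [-0.02, 0.3, 0.0, 0], [-0.06, 0.34, 0.0, 0], [-0.12, 0.36, 0.0, 0], [-0.18, 0.37, 0.0, 0], [-0.24, 0.33, -0.0, 0], [-0.13, 0.15, -0.0, 0], [-0.04, 0.04, -0.0, 0]]
[3.27232328 3.24269365 3.21306402 3.18343439 3.14639735 3.0945455
 3.02787884 2.94639735 2.85010106 2.73898995 2.61306402 2.47232328
 2.32047143 2.16861958 2.0945455  2.07232328] [0.51342173 0.12944588 0.29492874]
```

Request:
{"api": "play_rows", "payload": {
  "increments": [
    [[0,0.09,0,0],[-0.01,0.1,0,0],[-0.01,0.09,0,0],[-0.01,0.09,0,0],[0.03,0.1,0,0],[0.03,0.13,0,0],[0.04,0.18,0,0],[0.03,0.21,0,0]]
  ]
}}

```text
time_s: 3.55
tool_pos: [0.4471, 0.0367, 0.2956]
eef_rot: [0.143, 0.99, 0.0, -0.0]
wrist_force: [0.3, 0.3, 0.0]
width: 0.0004
grip_force: 0.0
```

Request:
{"api": "play_rows", "payload": {
  "increments": [
    [[0.01,0.26,0,0],[-0.02,0.3,0,0],[-0.06,0.34,0,0],[-0.12,0.36,0,0],[-0.18,0.37,0,0],[-0.24,0.33,0,0],[-0.13,0.15,0,0],[-0.04,0.04,0,0]]
  ]
}}

```text
time_s: 4.35
tool_pos: [0.5157, 0.1291, 0.2954]
eef_rot: [0.142, 0.99, 0.0, -0.0]
wrist_force: [-0.7, -0.2, -0.7]
width: 0.0006
grip_force: 0.0
```

Request:
{"api": "play_rows", "payload": {
  "increments": [
    [[0,0,-0.4,0],[0,0,-0.8,0],[0,0,-0.9,0],[0,0,0,0]]
  ]
}}

```text
time_s: 4.75
tool_pos: [0.5159, 0.128, 0.4066]
eef_rot: [0.143, 0.99, 0.001, 0.005]
wrist_force: [0.4, 0.2, -0.9]
width: 0.0003
grip_force: 0.0
```

```bash
python3 - <<'E'
from h import *
for i in range(2):
    t=manip.state()["time_s"]; print(t,knobangle())
s=manip.state(); print(s["tool_pos"],s["eef_rot"],s["wrist_force"])
R=Rotation.from_quat(s["eef_rot"]).as_matrix(); print(R.T@(np.array([.497,.319,.40])-s["tool_pos"])/.05)
E
```

```text
4.75 (np.float64(0.0003783365014830842), np.float64(0.989240976575232), 14)
4.8 (np.float64(0.0027625572266312404), np.float64(0.9247825114568907), 20)
[0.51447469 0.12776427 0.40148114] [1.42624541e-01 9.89776548e-01 1.81355732e-04 7.69958079e-04] [-0.69674043  0.53559631 -0.66874432]
[1.41516204 3.57042081 0.0296051 ]
```

Request:
{"api": "play_rows", "payload": {
  "increments": [
    [[0.28,0.71,0,0],[0.28,0.71,0,0],[0.28,0.71,0,0],[0.28,0.72,0,0],[0.29,0.72,0,0],[0,0,0,0],[0,0,0.2,0]]
  ],
  "jaw": 1
}}

```text
time_s: 5.55
tool_pos: [0.4972, 0.3195, 0.3895]
eef_rot: [0.142, 0.99, -0.001, -0.0]
wrist_force: [-0.4, -0.1, -0.1]
width: 0.053
grip_force: 0.0
```

```bash
python3 - <<'E'
from h import *
t=manip.state()["time_s"]; print(t,knobangle()); s=manip.state(); print(s["tool_pos"],s["eef_rot"],s["width"])
a=manip.snapshot("scene"); b=manip.snapshot("top")
cv2.imwrite("pics/pre.png",np.hstack([cv2.resize(a["img"][130:290,240:400],(480,480),interpolation=2)[:, :400],cv2.resize(b["img"][140:240,140:240],(400,480),interpolation=2)]))
E
```

```text
5.55 (np.float64(0.003492265814766554), np.float64(-0.31965777883330776), 23)
[0.49687565 0.31844171 0.38717764] [ 0.14220453  0.98983317 -0.00191033 -0.00212485] 0.05692003222233843
```

View pics/pre.png

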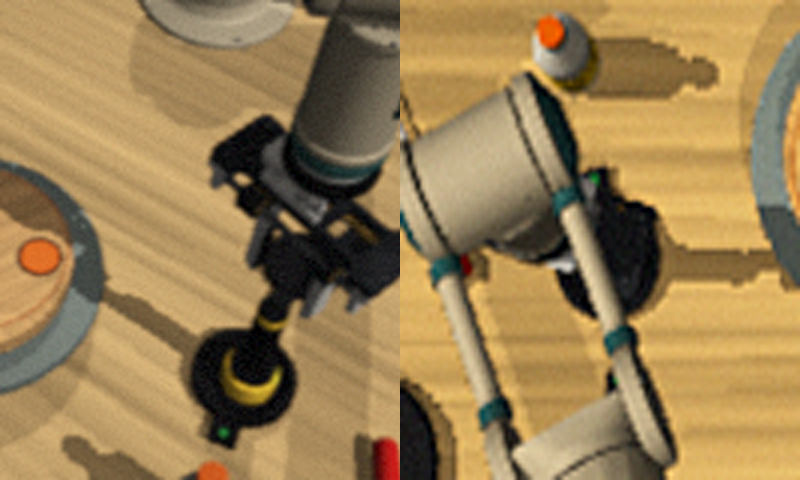

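The gripper stands right above the handle (lamp at crop (270,330) in the scene view). I'll descend and grip.

Request:
{"api": "play_rows", "payload": {
  "increments": [
    [[0,0,0.4,0],[0,0,0.5,0],[0,0,0.5,0],[0,0,0.35,0]]
  ],
  "jaw": 1
}}

```text
time_s: 6.1
tool_pos: [0.4975, 0.3174, 0.3015]
eef_rot: [0.143, 0.99, -0.001, -0.001]
wrist_force: [0.6, -0.5, -0.5]
width: 0.0936
grip_force: 0.0
```

Request:
{"api": "play_rows", "payload": {
  "increments": [
    [[0,0,0,0],[0,0,0,0],[0,0,0,0],[0,0,0,0],[0,0,0,0],[0,0,0,0],[0,0,0,0],[0,0,0,0]]
  ],
  "jaw": 0
}}

```text
time_s: 6.9
tool_pos: [0.4977, 0.3192, 0.3033]
eef_rot: [0.142, 0.99, 0.0, 0.0]
wrist_force: [-0.1, -0.3, -0.3]
width: 0.0334
grip_force: 0.0
```

Request:
{"api": "play_rows", "payload": {
  "increments": [
    [[0,0,0,0],[0,0,0,0]]
  ]
}}

```text
time_s: 7.1
tool_pos: [0.4977, 0.3192, 0.3032]
eef_rot: [0.142, 0.99, 0.0, 0.0]
wrist_force: [0.7, 0.0, 1.1]
width: 0.0296
grip_force: 30.0
```

```bash
python3 - <<'E'
from h import *
t=manip.state()["time_s"]; print(t,knobangle()); s=manip.state(); print(s["tool_pos"],s["eef_rot"],s["width"],s["grip_force"],s["wrist_force"])
E
```

```text
7.1 (np.float64(0.00022955219056960963), np.float64(-2.7967648558032026), 17)
[0.49766208 0.3192313  0.30320965] [ 1.42400520e-01  9.89809115e-01  8.27766587e-05 -9.91296910e-06] 0.029330919371455672 30.00006079673767 [-0.56064604  0.64899666  1.12667398]
```

Request:
{"api": "play_rows", "payload": {
  "increments": [
    [[0,0,-0.4,0],[0,0,-0.8,0],[0,0,-0.9,0],[0,0,-0.7,0],[0,0,-0.24,0],[0,0,0,0]]
  ]
}}

```text
time_s: 7.75
tool_pos: [0.4978, 0.3192, 0.4562]
eef_rot: [0.142, 0.99, 0.001, 0.001]
wrist_force: [-0.5, 0.2, -3.2]
width: 0.0297
grip_force: 30.0
```

```bash
cat >> h.py <<'E'
def look():
    """time, [(source, knob-equivalent angle, radius)] from both cameras"""
    out=[]
    for n in("top","scene"):
        t=manip.state()["time_s"]; s=manip.snapshot(n); hsv=s["img"]
        for nm,lo,hi,z,r,off,am in(("knob",(0,170,70),(5,255,255),.115 if n=="top" else .095,.135,0,10),("patch",(6,200,120),(14,255,255),.08,.08,2.5,25)):
            for c,a,_ in blobs(hsv,lo,hi,am):
                p=onz(s,*c,z)[:2]-C; q=np.hypot(*p)
                if abs(q-r)<.012: out.append((t,n+nm,(np.arctan2(p[1],p[0])-off+np.pi)%(2*np.pi)-np.pi,q,a))
    with open("log.txt","a") as f:
        for o in out: f.write(" ".join(map(str,o))+"\n")
    return out
E
python3 - <<'E'
from h import *
for o in look()+look(): print(*[x if isinstance(x,str) else round(x,4) for x in o])
s=manip.state(); print(s["tool_pos"],s["width"],s["wrist_force"])
R=Rotation.from_quat(s["eef_rot"]).as_matrix(); print(R.T@(np.array([C[0],C[1]+.08,.455])-s["tool_pos"])/.05)
E
```

```text
7.75 topknob 2.5019 0.1365 14
7.75 toppatch 2.4999 0.0787 74
7.8 sceneknob 2.5327 0.1427 16
7.8 scenepatch 2.4151 0.079 106
7.85 topknob 2.3499 0.1357 15
7.85 toppatch 2.3501 0.0794 73
7.9 sceneknob 2.3901 0.1414 12
7.9 scenepatch 2.2593 0.0794 104
[0.49730659 0.31895912 0.45231881] 0.029903922359682675 [ 0.51504834  0.60627567 -2.28253418]
[-2.84207328 -3.91273856 -0.05105303]
```

Request:
{"api": "play_rows", "payload": {
  "increments": [
    [[-0.3,-0.41,0,0],[-0.5,-0.7,0,0],[-0.5,-0.7,0,0],[-0.5,-0.7,0,0],[-0.5,-0.7,0,0],[-0.4,-0.51,0,0],[-0.14,-0.19,0,0],[0,0,0,0]]
  ]
}}

```text
time_s: 8.75
tool_pos: [0.5792, 0.0902, 0.4534]
eef_rot: [0.144, 0.99, -0.0, -0.002]
wrist_force: [-0.2, 0.5, -2.6]
width: 0.0295
grip_force: 30.0
```

```bash
python3 - <<'E'
from h import *
for o in look(): print(*[x if isinstance(x,str) else round(x,4) for x in o])
s=manip.state(); print(s["tool_pos"],s["eef_rot"],s["width"],s["wrist_force"])
a=manip.snapshot("scene"); b=manip.snapshot("top")
cv2.imwrite("pics/hov.png",np.hstack([cv2.resize(a["img"][110:280,160:330],(400,400),interpolation=2),cv2.resize(b["img"][120:220,210:310],(400,400),interpolation=2)]))
def hs(s,box,lo,hi):
    u0,v0,u1,v1=box; return (cv2.inRange(cv2.cvtColor(s["img"][v0:v1,u0:u1],cv2.COLOR_BGR2HSV),lo,hi)>0)
print(blobs(a["img"],(20,190,48),(34,255,255),10))
E
```

```text
8.75 toppatch 0.9755 0.0792 63
8.8 sceneknob 0.9233 0.1369 64
8.8 scenepatch 0.8972 0.0808 97
[0.57844753 0.09231007 0.45409519] [ 1.42352878e-01  9.89814894e-01  5.13902158e-04 -1.36747735e-03] 0.029875887184682422 [ 0.46280726  0.17262525 -2.03701777]
[([245.9, 185.2], 13, [244, 183, 5, 5]), ([248.4, 212.9], 121, [240, 205, 18, 14]), ([302.2, 310.3], 72, [295, 303, 18, 12])]
```

View pics/hov.png

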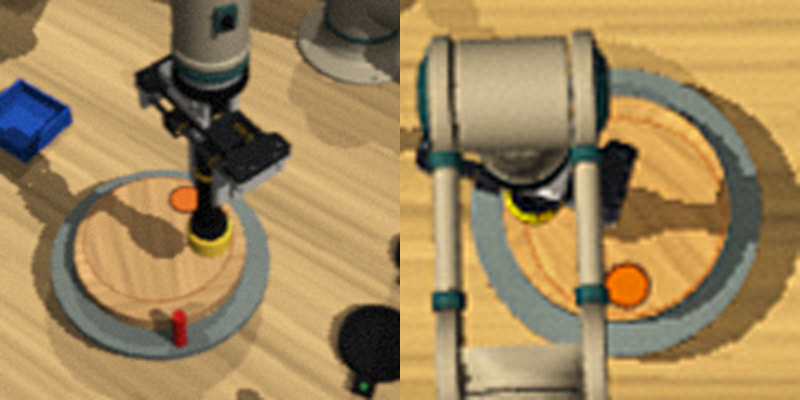

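```bash
cat > plan.py <<'E'
import sys,json,os
from h import *
from scipy.optimize import least_squares
def model():
    L=[l.split() for l in open("log.txt")]; d=[(float(l[0]),float(l[2])) for l in L if l[1]!="sceneknob"]
    d+=[(4.75,.9892),(4.80,.9248),(5.55,-.3197),(7.1,-2.7968)]
    d=np.array(sorted(d)); t=d[:,0]
    f=lambda p:p[0]-p[1]*p[2]*(1-np.exp(-(t-8)/p[2]))
    g=lambda p:np.append(((d[:,1]-f(p)+np.pi)%(2*np.pi)-np.pi)/.012,(p[2]-37)/10)
    r=least_squares(g,[2.1,1.55,37],loss="soft_l1",x_scale=[1,1,10]); p=r.x
    return p,lambda T:p[0]-p[1]*p[2]*(1-np.exp(-(T-8)/p[2])),np.abs(r.fun[:-1]*.012).round(3)
OFF=np.array([0,0.])  # lamp minus TCP, world xy
E
python3 - <<'E'
from plan import *
s=manip.state(); t=s["time_s"]; p,f,res=model(); print(t,p,res, "patch angle now",(f(t)+2.5)%(2*np.pi))
# lamp offset from last hover pictures (scene)
a=manip.snapshot("scene"); bx=(232,200,266,226)
y=(cv2.inRange(cv2.cvtColor(a["img"][bx[1]:bx[3],bx[0]:bx[2]],cv2.COLOR_BGR2HSV),(18,180,48),(34,255,255))>0).astype(np.float32)
z=.4541-.2952
lm=lambda q:[(1,q[0],q[1],.028,q[2],q[2]+.03),(0,q[0],q[1],.024,q[2]+.03,q[2]+.042),(0,q[0],q[1],.015,q[2]+.042,q[2]+.150)]
print(fit([(a,y,bx)],lambda q:lm([*q,z]),[.578,.092]),s["tool_pos"]); 
E
```

```text
8.95 [ 2.11179897  1.52620275 40.0371487 ] [0.006 0.012 0.004 0.015 0.005 0.007 0.003 0.009 0.009 0.005 0.002 0.006] patch angle now 3.1789726115083186
(array([0.57201897, 0.08796402]), np.float64(0.27619484066963196)) [0.57828061 0.09294459 0.45478896]
```

```bash
cat >> plan.py <<'E'
OFF=np.array([-.002,-.001])
def make(ncall,Z=.417,look_=None):
    if look_:
        for o in look1(look_): print(*[x if isinstance(x,str) else round(x,4) for x in o])
    s=manip.state(); t0=s["time_s"]; p,f,res=model(); print("t",t0,"p",p.round(4),"maxres",res[-4:])
    R=Rotation.from_quat([.1424,.98981,0,0]).as_matrix()
    st=json.load(open("cmd.json")); cmd=np.array(st["cmd"]); print("meas-cmd mm",((s["tool_pos"]-cmd)*1e3).round(1), s["grip_force"].round(1) if hasattr(s["grip_force"],'round') else s["grip_force"])
    if "tm" not in st:
        from scipy.optimize import brentq
        k=np.floor((f(t0)+2.5-np.pi/2)/(2*np.pi)); st["a"]=np.pi/2+2*np.pi*k
        tx=brentq(lambda T:f(T)+2.5-st["a"],t0,t0+6); st["tm"]=tx+.3; print("tm",st["tm"])
    tm=st["tm"]; om=p[1]*np.exp(-(tm-8)/p[2]); P=[]
    for k in range(1,8*ncall+1):
        T=t0+.1*k; u=np.clip((T-(tm-.6))/.6,0,1)
        A=f(T)+2.5 if T>=tm else st["a"]-om*.3*u*u
        xy=C+.08*np.array([np.cos(A),np.sin(A)])-OFF
        if T<tm-.6: xy=cmd[:2]+(xy-cmd[:2])*min(1,k/4)
        P.append([*xy,Z+(cmd[2]-Z)*max(0,1-k/5) ])
    o,c=rows(P,cmd,R); st["cmd"]=c.tolist(); json.dump(st,open("cmd.json","w"))
    for i in range(ncall): print([[x+0. for x in r] for r in o[8*i:8*i+8]])
def look1(n):
    out=[];t=manip.state()["time_s"]; s=manip.snapshot(n)
    for nm,lo,hi,z,r,off,am in(("knob",(0,170,70),(5,255,255),.115 if n=="top" else .095,.135,0,10),("patch",(6,200,120),(14,255,255),.08,.08,2.5,25)):
        for c,a,_ in blobs(s["img"],lo,hi,am):
            p=onz(s,*c,z)[:2]-C; q=np.hypot(*p)
            if abs(q-r)<.012 and not(nm=="patch" and os.path.exists("cure")): out.append((t,n+nm,(np.arctan2(p[1],p[0])-off+np.pi)%(2*np.pi)-np.pi,q,a))
    with open("log.txt","a") as F:
        for o in out: F.write(" ".join(map(str,o))+"\n")
    return out
E
echo '{"cmd":[0.5788,0.0916,0.4552]}' > cmd.json
python3 -c "
from plan import *
make(3)"
```

```text
t 9.0 p [ 2.1118  1.5262 40.0371] maxres [0.009 0.005 0.002 0.006]
meas-cmd mm [-0.5  1.4 -0.2] 29.99954581260681
tm 10.343818644939976
[[-0.01, 0.01, 0.15, 0.0], [0.0, 0.0, 0.16, 0.0], [-0.01, 0.01, 0.15, 0.0], [-0.01, 0.0, 0.15, 0.0], [0.0, 0.0, 0.15, 0.0], [0.0, 0.0, 0.0, 0.0], [0.0, 0.0, 0.0, 0.0], [-0.01, 0.0, 0.0, 0.0]]
[[-0.03, 0.01, 0.0, 0.0], [-0.08, 0.02, 0.0, 0.0], [-0.12, 0.02, 0.0, 0.0], [-0.15, 0.01, 0.0, 0.0], [-0.2, 0.0, 0.0, 0.0], [-0.22, -0.04, 0.0, 0.0], [-0.22, -0.06, 0.0, 0.0], [-0.21, -0.1, 0.0, 0.0]]
[[-0.19, -0.13, 0.0, 0.0], [-0.17, -0.15, 0.0, 0.0], [-0.14, -0.17, 0.0, 0.0], [-0.12, -0.2, 0.0, 0.0], [-0.1, -0.2, 0.0, 0.0], [-0.06, -0.22, 0.0, 0.0], [-0.03, -0.22, 0.0, 0.0], [0.0, -0.23, 0.0, 0.0]]
```

Request:
{"api": "play_rows", "payload": {
  "increments": [
    [[-0.01,0.01,0.15,0],[0,0,0.16,0],[-0.01,0.01,0.15,0],[-0.01,0,0.15,0],[0,0,0.15,0],[0,0,0,0],[0,0,0,0],[-0.01,0,0,0]]
  ]
}}

```text
time_s: 9.8
tool_pos: [0.5811, 0.0919, 0.4175]
eef_rot: [0.142, 0.99, 0.0, 0.0]
wrist_force: [0.2, -0.5, -2.5]
width: 0.0299
grip_force: 30.0
```

Request:
{"api": "play_rows", "payload": {
  "increments": [
    [[-0.03,0.01,0,0],[-0.08,0.02,0,0],[-0.12,0.02,0,0],[-0.15,0.01,0,0],[-0.2,0,0,0],[-0.22,-0.04,0,0],[-0.22,-0.06,0,0],[-0.21,-0.1,0,0]]
  ]
}}

```text
time_s: 10.6
tool_pos: [0.6391, 0.0673, 0.4169]
eef_rot: [0.142, 0.99, 0.0, -0.0]
wrist_force: [-0.4, 0.1, -2.0]
width: 0.03
grip_force: 30.0
```

```bash
python3 - <<'E'
from plan import *
# rewind cmd by third call
R=Rotation.from_quat([.1424,.98981,0,0]).as_matrix()
st=json.load(open("cmd.json")); d=np.array([-.81,-1.52,0])
st["cmd"]=(np.array(st["cmd"])-R@d*.05).tolist(); json.dump(st,open("cmd.json","w"))
s=manip.state(); p,f,_=model(); A=f(s["time_s"])+2.5
print("lamp-patch mm",((s["tool_pos"][:2]+OFF-C-.08*np.array([np.cos(A),np.sin(A)]))*1e3).round(1),s["tool_pos"])
open("cure","w")
make(3,look_="top")
E
```

```text
lamp-patch mm [ 1.2 -0.6] [0.63914508 0.06727172 0.41691808]
10.6 topknob -1.7244 0.1321 22
t 10.65 p [ 2.1118  1.5251 39.2744] maxres [0.005 0.003 0.007 0.001]
meas-cmd mm [ 2.3 -2.1 -0.5] 29.999447464942932
[[-0.27, -0.2, 0.0, 0.0], [-0.16, -0.16, 0.0, 0.0], [-0.13, -0.18, 0.0, 0.0], [-0.11, -0.2, 0.0, 0.0], [-0.08, -0.21, 0.0, 0.0], [-0.04, -0.22, 0.0, 0.0], [-0.02, -0.22, 0.0, 0.0], [0.02, -0.23, 0.0, 0.0]]
[[0.04, -0.21, 0.0, 0.0], [0.08, -0.21, 0.0, 0.0], [0.1, -0.2, 0.0, 0.0], [0.13, -0.18, 0.0, 0.0], [0.15, -0.16, 0.0, 0.0], [0.18, -0.13, 0.0, 0.0], [0.19, -0.12, 0.0, 0.0], [0.2, -0.08, 0.0, 0.0]]
[[0.21, -0.06, 0.0, 0.0], [0.22, -0.02, 0.0, 0.0], [0.21, 0.0, 0.0, 0.0], [0.22, 0.03, 0.0, 0.0], [0.21, 0.07, 0.0, 0.0], [0.19, 0.08, 0.0, 0.0], [0.19, 0.12, 0.0, 0.0], [0.16, 0.13, 0.0, 0.0]]
```

Request:
{"api": "play_rows", "payload": {
  "increments": [
    [[-0.27,-0.2,0,0],[-0.16,-0.16,0,0],[-0.13,-0.18,0,0],[-0.11,-0.2,0,0],[-0.08,-0.21,0,0],[-0.04,-0.22,0,0],[-0.02,-0.22,0,0],[0.02,-0.23,0,0]]
  ]
}}

```text
time_s: 11.45
tool_pos: [0.6528, -0.0219, 0.4172]
eef_rot: [0.142, 0.99, 0.0, 0.0]
wrist_force: [0.9, 0.4, -2.3]
width: 0.0298
grip_force: 30.0
```

Request:
{"api": "play_rows", "payload": {
  "increments": [
    [[0.04,-0.21,0,0],[0.08,-0.21,0,0],[0.1,-0.2,0,0],[0.13,-0.18,0,0],[0.15,-0.16,0,0],[0.18,-0.13,0,0],[0.19,-0.12,0,0],[0.2,-0.08,0,0]]
  ]
}}

```text
time_s: 12.25
tool_pos: [0.5825, -0.0679, 0.4172]
eef_rot: [0.142, 0.99, 0.0, 0.0]
wrist_force: [-0.8, 0.5, -3.5]
width: 0.0296
grip_force: 30.0
```

Request:
{"api": "play_rows", "payload": {
  "increments": [
    [[0.21,-0.06,0,0],[0.22,-0.02,0,0],[0.21,0,0,0],[0.22,0.03,0,0],[0.21,0.07,0,0],[0.19,0.08,0,0],[0.19,0.12,0,0],[0.16,0.13,0,0]]
  ]
}}

```text
time_s: 13.05
tool_pos: [0.5106, -0.0274, 0.4172]
eef_rot: [0.142, 0.99, 0.0, 0.0]
wrist_force: [0.1, 0.7, -1.2]
width: 0.0295
grip_force: 30.0
```

```bash
cat > go.py <<'E'
from plan import *
s=manip.state(); p,f,_=model(); A=f(s["time_s"])+2.5
print("lamp-patch mm",((s["tool_pos"][:2]+OFF-C-.08*np.array([np.cos(A),np.sin(A)]))*1e3).round(1),s["tool_pos"])
make(int(sys.argv[1]),look_="top")
E
python3 go.py 3
```

```text
lamp-patch mm [-0.7  0.5] [ 0.5106158  -0.02744045  0.41721371]
13.05 topknob 1.213 0.1342 17
t 13.1 p [ 2.1102  1.5223 36.887 ] maxres [0.004 0.008 0.013 0.004]
meas-cmd mm [-1.5  1.9  0.1] 29.999453723430634
[[0.17, 0.19, 0.0, 0.0], [0.12, 0.18, 0.0, 0.0], [0.09, 0.19, 0.0, 0.0], [0.07, 0.2, 0.0, 0.0], [0.04, 0.2, 0.0, 0.0], [0.01, 0.21, 0.0, 0.0], [-0.01, 0.21, 0.0, 0.0], [-0.05, 0.2, 0.0, 0.0]]
[[-0.06, 0.2, 0.0, 0.0], [-0.09, 0.18, 0.0, 0.0], [-0.12, 0.17, 0.0, 0.0], [-0.13, 0.16, 0.0, 0.0], [-0.15, 0.14, 0.0, 0.0], [-0.17, 0.11, 0.0, 0.0], [-0.18, 0.09, 0.0, 0.0], [-0.2, 0.07, 0.0, 0.0]]
[[-0.19, 0.05, 0.0, 0.0], [-0.21, 0.02, 0.0, 0.0], [-0.2, -0.01, 0.0, 0.0], [-0.2, -0.03, 0.0, 0.0], [-0.19, -0.06, 0.0, 0.0], [-0.18, -0.08, 0.0, 0.0], [-0.17, -0.1, 0.0, 0.0], [-0.16, -0.12, 0.0, 0.0]]
```

Request:
{"api": "play_rows", "payload": {
  "increments": [
    [[0.17,0.19,0,0],[0.12,0.18,0,0],[0.09,0.19,0,0],[0.07,0.2,0,0],[0.04,0.2,0,0],[0.01,0.21,0,0],[-0.01,0.21,0,0],[-0.05,0.2,0,0]]
  ]
}}

```text
time_s: 13.9
tool_pos: [0.5128, 0.0547, 0.4171]
eef_rot: [0.142, 0.99, 0.0, 0.0]
wrist_force: [0.1, 0.4, -2.7]
width: 0.0298
grip_force: 30.0
```

Request:
{"api": "play_rows", "payload": {
  "increments": [
    [[-0.06,0.2,0,0],[-0.09,0.18,0,0],[-0.12,0.17,0,0],[-0.13,0.16,0,0],[-0.15,0.14,0,0],[-0.17,0.11,0,0],[-0.18,0.09,0,0],[-0.2,0.07,0,0]]
  ]
}}

```text
time_s: 14.7
tool_pos: [0.5819, 0.092, 0.4171]
eef_rot: [0.142, 0.99, -0.0, -0.0]
wrist_force: [-0.5, 0.6, -1.6]
width: 0.0297
grip_force: 30.0
```

Request:
{"api": "play_rows", "payload": {
  "increments": [
    [[-0.19,0.05,0,0],[-0.21,0.02,0,0],[-0.2,-0.01,0,0],[-0.2,-0.03,0,0],[-0.19,-0.06,0,0],[-0.18,-0.08,0,0],[-0.17,-0.1,0,0],[-0.16,-0.12,0,0]]
  ]
}}

```text
time_s: 15.5
tool_pos: [0.6488, 0.0542, 0.4171]
eef_rot: [0.142, 0.99, 0.0, -0.0]
wrist_force: [-0.3, 0.4, -1.8]
width: 0.0294
grip_force: 30.0
```

```bash
python3 go.py 3; python3 - <<'E'
from h import *
a=manip.snapshot("scene"); cv2.imwrite("pics/cure.png",cv2.resize(a["img"][110:280,160:330],(500,500),interpolation=2))
E
```

```text
lamp-patch mm [ 0.6 -0.6] [0.64881719 0.05421879 0.41712882]
15.5 topknob -1.9956 0.133 19
t 15.55 p [ 2.1121  1.5237 38.592 ] maxres [0.009 0.005 0.03  0.005]
meas-cmd mm [ 1.4 -2.1 -0.2] 29.999388456344604
[[-0.25, -0.29, 0.0, 0.0], [-0.11, -0.17, 0.0, 0.0], [-0.08, -0.18, 0.0, 0.0], [-0.06, -0.19, 0.0, 0.0], [-0.03, -0.2, 0.0, 0.0], [-0.01, -0.2, 0.0, 0.0], [0.01, -0.19, 0.0, 0.0], [0.04, -0.19, 0.0, 0.0]]
[[0.07, -0.19, 0.0, 0.0], [0.08, -0.18, 0.0, 0.0], [0.1, -0.16, 0.0, 0.0], [0.13, -0.15, 0.0, 0.0], [0.14, -0.14, 0.0, 0.0], [0.15, -0.11, 0.0, 0.0], [0.17, -0.1, 0.0, 0.0], [0.18, -0.07, 0.0, 0.0]]
[[0.18, -0.06, 0.0, 0.0], [0.19, -0.03, 0.0, 0.0], [0.19, 0.0, 0.0, 0.0], [0.19, 0.01, 0.0, 0.0], [0.19, 0.04, 0.0, 0.0], [0.18, 0.06, 0.0, 0.0], [0.17, 0.08, 0.0, 0.0], [0.16, 0.1, 0.0, 0.0]]
```

View pics/cure.png

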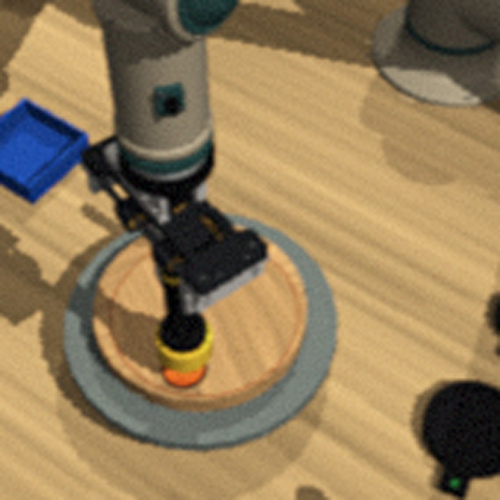

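The lamp follows just over the patch: head at (186,345), patch (185,372) beneath it, and the gap is parallax. The extra picture cost 0.05 s, so I'll add half a row to the first step.

Request:
{"api": "play_rows", "payload": {
  "increments": [
    [[-0.31,-0.37,0,0],[-0.11,-0.17,0,0],[-0.08,-0.18,0,0],[-0.06,-0.19,0,0],[-0.03,-0.2,0,0],[-0.01,-0.2,0,0],[0.01,-0.19,0,0],[0.04,-0.19,0,0]]
  ]
}}

```text
time_s: 16.4
tool_pos: [0.6505, -0.0346, 0.4172]
eef_rot: [0.142, 0.99, 0.0, -0.0]
wrist_force: [0.5, 0.2, -3.1]
width: 0.0296
grip_force: 30.0
```

Request:
{"api": "play_rows", "payload": {
  "increments": [
    [[0.07,-0.19,0,0],[0.08,-0.18,0,0],[0.1,-0.16,0,0],[0.13,-0.15,0,0],[0.14,-0.14,0,0],[0.15,-0.11,0,0],[0.17,-0.1,0,0],[0.18,-0.07,0,0]]
  ]
}}

```text
time_s: 17.2
tool_pos: [0.5855, -0.0724, 0.4172]
eef_rot: [0.142, 0.99, 0.0, 0.0]
wrist_force: [0.2, -0.6, -1.9]
width: 0.03
grip_force: 30.0
```

```bash
python3 - <<'E'
from plan import *
R=Rotation.from_quat([.1424,.98981,0,0]).as_matrix()
st=json.load(open("cmd.json")); d=np.array([1.45,.2,0])-np.array([-.06,-.08,0])
st["cmd"]=(np.array(st["cmd"])-R@d*.05).tolist(); json.dump(st,open("cmd.json","w"))
E
python3 go.py 3
```

```text
lamp-patch mm [ 5.5 -4.6] [ 0.58554107 -0.07237236  0.4172066 ]
17.2 topknob 2.2158 0.1362 15
t 17.25 p [ 2.1117  1.5237 38.3866] maxres [0.006 0.028 0.01  0.002]
meas-cmd mm [-2.3 -0.   0.1] 29.999373257160187
[[0.42, 0.0, 0.0, 0.0], [0.19, -0.01, 0.0, 0.0], [0.19, 0.01, 0.0, 0.0], [0.18, 0.04, 0.0, 0.0], [0.19, 0.05, 0.0, 0.0], [0.17, 0.08, 0.0, 0.0], [0.16, 0.1, 0.0, 0.0], [0.15, 0.11, 0.0, 0.0]]
[[0.13, 0.14, 0.0, 0.0], [0.12, 0.14, 0.0, 0.0], [0.09, 0.16, 0.0, 0.0], [0.08, 0.17, 0.0, 0.0], [0.06, 0.17, 0.0, 0.0], [0.04, 0.18, 0.0, 0.0], [0.02, 0.19, 0.0, 0.0], [-0.01, 0.18, 0.0, 0.0]]
[[-0.02, 0.18, 0.0, 0.0], [-0.05, 0.18, 0.0, 0.0], [-0.06, 0.17, 0.0, 0.0], [-0.08, 0.16, 0.0, 0.0], [-0.11, 0.15, 0.0, 0.0], [-0.11, 0.14, 0.0, 0.0], [-0.14, 0.12, 0.0, 0.0], [-0.14, 0.11, 0.0, 0.0]]
```

Request:
{"api": "play_rows", "payload": {
  "increments": [
    [[0.42,0,0,0],[0.19,-0.01,0,0],[0.19,0.01,0,0],[0.18,0.04,0,0],[0.19,0.05,0,0],[0.17,0.08,0,0],[0.16,0.1,0,0],[0.15,0.11,0,0]]
  ]
}}

```text
time_s: 18.05
tool_pos: [0.5122, -0.0301, 0.4172]
eef_rot: [0.142, 0.99, 0.0, 0.0]
wrist_force: [0.3, -1.3, -2.6]
width: 0.03
grip_force: 30.0
```

Request:
{"api": "play_rows", "payload": {
  "increments": [
    [[0.13,0.14,0,0],[0.12,0.14,0,0],[0.09,0.16,0,0],[0.08,0.17,0,0],[0.06,0.17,0,0],[0.04,0.18,0,0],[0.02,0.19,0,0],[-0.01,0.18,0,0]]
  ]
}}

```text
time_s: 18.85
tool_pos: [0.5062, 0.0414, 0.4172]
eef_rot: [0.142, 0.99, 0.0, 0.0]
wrist_force: [0.2, 0.4, -2.2]
width: 0.0297
grip_force: 30.0
```

Request:
{"api": "play_rows", "payload": {
  "increments": [
    [[-0.02,0.18,0,0],[-0.05,0.18,0,0],[-0.06,0.17,0,0],[-0.08,0.16,0,0],[-0.11,0.15,0,0],[-0.11,0.14,0,0],[-0.14,0.12,0,0],[-0.14,0.11,0,0]]
  ]
}}

```text
time_s: 19.65
tool_pos: [0.5579, 0.0888, 0.4171]
eef_rot: [0.142, 0.99, 0.0, 0.0]
wrist_force: [1.3, 0.1, -2.6]
width: 0.0294
grip_force: 30.0
```

```bash
python3 go.py 3
```

```text
lamp-patch mm [0.8 0.1] [0.55792256 0.08881239 0.41713571]
19.65 topknob -0.6652 0.1294 23
t 19.7 p [ 2.1135  1.523  38.9495] maxres [0.03  0.002 0.016 0.01 ]
meas-cmd mm [ 2.1  0.5 -0.2] 29.999426901340485
[[-0.27, 0.15, 0.0, 0.0], [-0.17, 0.05, 0.0, 0.0], [-0.18, 0.04, 0.0, 0.0], [-0.17, 0.02, 0.0, 0.0], [-0.18, 0.0, 0.0, 0.0], [-0.18, -0.02, 0.0, 0.0], [-0.17, -0.04, 0.0, 0.0], [-0.17, -0.05, 0.0, 0.0]]
[[-0.16, -0.08, 0.0, 0.0], [-0.15, -0.09, 0.0, 0.0], [-0.14, -0.11, 0.0, 0.0], [-0.12, -0.12, 0.0, 0.0], [-0.11, -0.14, 0.0, 0.0], [-0.1, -0.14, 0.0, 0.0], [-0.07, -0.16, 0.0, 0.0], [-0.07, -0.16, 0.0, 0.0]]
[[-0.04, -0.17, 0.0, 0.0], [-0.02, -0.17, 0.0, 0.0], [-0.01, -0.17, 0.0, 0.0], [0.01, -0.17, 0.0, 0.0], [0.03, -0.17, 0.0, 0.0], [0.05, -0.17, 0.0, 0.0], [0.07, -0.15, 0.0, 0.0], [0.08, -0.15, 0.0, 0.0]]
```

Nine seconds are done. I'll keep following a little longer, in case the pause at 15.6 s broke the count.

Request:
{"api": "play_rows", "payload": {
  "increments": [
    [[-0.27,0.15,0,0],[-0.17,0.05,0,0],[-0.18,0.04,0,0],[-0.17,0.02,0,0],[-0.18,0,0,0],[-0.18,-0.02,0,0],[-0.17,-0.04,0,0],[-0.17,-0.05,0,0]]
  ]
}}

```text
time_s: 20.5
tool_pos: [0.6313, 0.0742, 0.4171]
eef_rot: [0.142, 0.99, -0.0, -0.0]
wrist_force: [-0.2, 0.2, -2.5]
width: 0.0295
grip_force: 30.0
```

Request:
{"api": "play_rows", "payload": {
  "increments": [
    [[-0.16,-0.08,0,0],[-0.15,-0.09,0,0],[-0.14,-0.11,0,0],[-0.12,-0.12,0,0],[-0.11,-0.14,0,0],[-0.1,-0.14,0,0],[-0.07,-0.16,0,0],[-0.07,-0.16,0,0]]
  ]
}}

```text
time_s: 21.3
tool_pos: [0.6607, 0.013, 0.4172]
eef_rot: [0.142, 0.99, 0.0, -0.0]
wrist_force: [-0.5, 0.2, -2.4]
width: 0.0297
grip_force: 30.0
```

Request:
{"api": "play_rows", "payload": {
  "increments": [
    [[-0.04,-0.17,0,0],[-0.02,-0.17,0,0],[-0.01,-0.17,0,0],[0.01,-0.17,0,0],[0.03,-0.17,0,0],[0.05,-0.17,0,0],[0.07,-0.15,0,0],[0.08,-0.15,0,0]]
  ]
}}

```text
time_s: 22.1
tool_pos: [0.6334, -0.0476, 0.4172]
eef_rot: [0.142, 0.99, 0.0, 0.0]
wrist_force: [-0.2, 0.8, -2.1]
width: 0.0294
grip_force: 30.0
```

```bash
python3 go.py 3
```

```text
lamp-patch mm [-0.7 -0.4] [ 0.63335854 -0.047583    0.41721542]
t 22.15 p [ 2.1135  1.523  38.9495] maxres [0.03  0.002 0.016 0.01 ]
meas-cmd mm [-1.5 -1.3  0.1] 29.999340176582336
[[0.15, -0.21, 0.0, 0.0], [0.11, -0.12, 0.0, 0.0], [0.13, -0.11, 0.0, 0.0], [0.14, -0.09, 0.0, 0.0], [0.15, -0.08, 0.0, 0.0], [0.15, -0.06, 0.0, 0.0], [0.16, -0.05, 0.0, 0.0], [0.17, -0.03, 0.0, 0.0]]
[[0.16, -0.01, 0.0, 0.0], [0.17, 0.0, 0.0, 0.0], [0.16, 0.02, 0.0, 0.0], [0.16, 0.04, 0.0, 0.0], [0.15, 0.05, 0.0, 0.0], [0.15, 0.07, 0.0, 0.0], [0.14, 0.09, 0.0, 0.0], [0.13, 0.1, 0.0, 0.0]]
[[0.12, 0.11, 0.0, 0.0], [0.11, 0.12, 0.0, 0.0], [0.09, 0.13, 0.0, 0.0], [0.08, 0.14, 0.0, 0.0], [0.07, 0.14, 0.0, 0.0], [0.05, 0.16, 0.0, 0.0], [0.04, 0.15, 0.0, 0.0], [0.02, 0.16, 0.0, 0.0]]
```

Request:
{"api": "play_rows", "payload": {
  "increments": [
    [[0.15,-0.21,0,0],[0.11,-0.12,0,0],[0.13,-0.11,0,0],[0.14,-0.09,0,0],[0.15,-0.08,0,0],[0.15,-0.06,0,0],[0.16,-0.05,0,0],[0.17,-0.03,0,0]]
  ]
}}

```text
time_s: 22.95
tool_pos: [0.567, -0.0667, 0.4172]
eef_rot: [0.142, 0.99, 0.0, 0.0]
wrist_force: [-0.0, -0.1, -3.0]
width: 0.0297
grip_force: 30.0
```

Request:
{"api": "play_rows", "payload": {
  "increments": [
    [[0.16,-0.01,0,0],[0.17,0,0,0],[0.16,0.02,0,0],[0.16,0.04,0,0],[0.15,0.05,0,0],[0.15,0.07,0,0],[0.14,0.09,0,0],[0.13,0.1,0,0]]
  ]
}}

```text
time_s: 23.75
tool_pos: [0.5138, -0.0317, 0.4172]
eef_rot: [0.142, 0.99, 0.0, 0.0]
wrist_force: [-0.3, -0.3, -2.6]
width: 0.0294
grip_force: 30.0
```

Request:
{"api": "play_rows", "payload": {
  "increments": [
    [[0.12,0.11,-0.1,0],[0.1,0.1,-0.3,0],[0.05,0.05,-0.4,0],[0,0,-0.2,0],[0,0,0,0],[0,0,0,0]]
  ]
}}

```text
time_s: 24.35
tool_pos: [0.5049, -0.016, 0.4668]
eef_rot: [0.142, 0.99, -0.0, -0.0]
wrist_force: [0.1, 0.3, -2.9]
width: 0.0299
grip_force: 30.0
```

```bash
python3 - <<'E'
from h import *
s=manip.state(); print(s["time_s"],s["tool_pos"],s["width"])
R=Rotation.from_quat([.1424,.98981,0,0]).as_matrix(); print(R.T@(np.array([.4975,.314,s["tool_pos"][2]])-s["tool_pos"])/.05)
E
```

```text
24.35 [ 0.50493889 -0.01600135  0.46682069] 0.02987681318909709
[2.00327466 6.29041986 0.        ]
```

Move over the dock at safe height, with the lamp face at 0.17.

Request:
{"api": "play_rows", "payload": {
  "increments": [
    [[0.1,0.3,0,0],[0.2,0.6,0,0],[0.25,0.8,0,0],[0.25,0.8,0,0],[0.25,0.8,0,0],[0.25,0.8,0,0],[0.25,0.8,0,0],[0.2,0.6,0,0]]
  ]
}}

```text
time_s: 25.15
tool_pos: [0.4983, 0.2747, 0.4656]
eef_rot: [0.142, 0.99, -0.0, -0.001]
wrist_force: [0.3, -1.0, -1.9]
width: 0.0296
grip_force: 30.0
```

Request:
{"api": "play_rows", "payload": {
  "increments": [
    [[0.15,0.5,0,0],[0.1,0.29,0,0],[0,0,0.3,0],[0,0,0.8,0],[0,0,0.8,0],[0,0,0.6,0],[0,0,0,0],[0,0,0,0]]
  ]
}}

```text
time_s: 25.95
tool_pos: [0.4981, 0.3136, 0.342]
eef_rot: [0.143, 0.99, -0.0, -0.0]
wrist_force: [0.0, 0.9, -2.2]
width: 0.0297
grip_force: 30.0
```

```bash
python3 - <<'E'
from h import *
s=manip.state(); print(s["time_s"],s["tool_pos"],s["width"],s["wrist_force"])
R=Rotation.from_quat([.1424,.98981,0,0]).as_matrix(); print(R.T@(np.array([.4975,.314,.3032])-s["tool_pos"])/.05)
a=manip.snapshot("scene"); cv2.imwrite("pics/dock.png",cv2.resize(a["img"][180:300,270:390],(480,480),interpolation=2))
E
```

```text
25.95 [0.49807902 0.31357196 0.34203916] 0.029745672881666345 [ 0.00333362  0.93301357 -2.15965982]
[0.01352405 0.00494918 0.77678329]
```

View pics/dock.png

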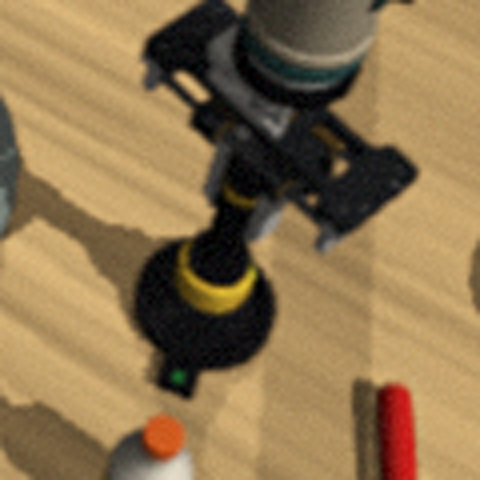

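The lamp (head at (216,285)) hangs upright above the dock (centre (204,302)). I'll lower it gently and release.

Request:
{"api": "play_rows", "payload": {
  "increments": [
    [[0,0,0.25,0],[0,0,0.25,0],[0,0,0.15,0],[0,0,0.08,0],[0,0,0.03,0],[0,0,0.01,0],[0,0,0,0],[0,0,0,0]]
  ]
}}

```text
time_s: 26.8
tool_pos: [0.4978, 0.314, 0.3041]
eef_rot: [0.142, 0.99, 0.0, 0.0]
wrist_force: [-0.5, -0.0, -2.2]
width: 0.0295
grip_force: 30.0
```

Request:
{"api": "play_rows", "payload": {
  "increments": [
    [[0,0,0.01,0],[0,0,0.01,0],[0,0,0,0],[0,0,0,0]]
  ]
}}

```text
time_s: 27.2
tool_pos: [0.4978, 0.314, 0.3032]
eef_rot: [0.142, 0.99, 0.0, 0.0]
wrist_force: [0.1, 0.1, 0.9]
width: 0.0296
grip_force: 30.0
```

Request:
{"api": "play_rows", "payload": {
  "increments": [
    [[0,0,0,0],[0,0,0,0],[0,0,0,0],[0,0,0,0],[0,0,0,0],[0,0,0,0],[0,0,0,0],[0,0,0,0]]
  ],
  "jaw": 1
}}

```text
time_s: 28.0
tool_pos: [0.4977, 0.314, 0.3027]
eef_rot: [0.142, 0.99, 0.0, -0.0]
wrist_force: [-0.0, -0.7, 1.0]
width: 0.0904
grip_force: 0.0
```

Request:
{"api": "play_rows", "payload": {
  "increments": [
    [[0,0,0,0],[0,0,-0.3,0],[0,0,-0.6,0],[0,0,-0.8,0],[0,0,-0.8,0],[0,0,-0.5,0],[0,0,0,0],[0,0,0,0]]
  ]
}}

```text
time_s: 28.8
tool_pos: [0.4975, 0.3138, 0.4525]
eef_rot: [0.142, 0.99, 0.0, 0.0]
wrist_force: [0.3, 0.1, -0.7]
width: 0.0941
grip_force: 0.0
```

Request:
{"api": "play_rows", "payload": {
  "increments": [
    [[0.3,0,0,0],[0.6,0,0,0],[0.8,0,0,0],[0.8,0,0,0],[0.5,0,0,0],[0.2,0,0,0],[0,0,0,0],[0,0,0,0]]
  ]
}}

```text
time_s: 29.6
tool_pos: [0.3446, 0.359, 0.4521]
eef_rot: [0.142, 0.99, -0.0, 0.0]
wrist_force: [0.3, 0.6, -0.6]
width: 0.0943
grip_force: 0.0
```

```bash
python3 - <<'E'
from h import *
a=manip.snapshot("scene");b=manip.snapshot("top"); s=manip.state(); print(s["time_s"],s["tool_pos"],s["width"])
def yel(s,box):
    u0,v0,u1,v1=box; return s,(cv2.inRange(cv2.cvtColor(s["img"][v0:v1,u0:u1],cv2.COLOR_BGR2HSV),(18,180,48),(34,255,255))>0).astype(np.float32),box
lm=lambda q:[(1,q[0],q[1],.028,.008,.038),(0,q[0],q[1],.024,.038,.05),(0,q[0],q[1],.015,.05,.158)]
print(fit([yel(a,(300,244,345,275))],lm,[.497,.314]),fit([yel(b,(176,180,206,208))],lm,[.497,.314]))
cv2.imwrite("pics/end.png",np.hstack([cv2.resize(a["img"][170:330,260:420],(400,400),interpolation=2),cv2.resize(b["img"][140:240,140:240],(400,400),interpolation=2)]))
E
```

```text
29.7 [0.34525686 0.35891677 0.45223218] 0.09365736474373206
(array([0.49353288, 0.3120834 ]), np.float64(0.2409539520740509)) (array([0.49807583, 0.3153785 ]), np.float64(0.4741666615009308))
```

View pics/end.png

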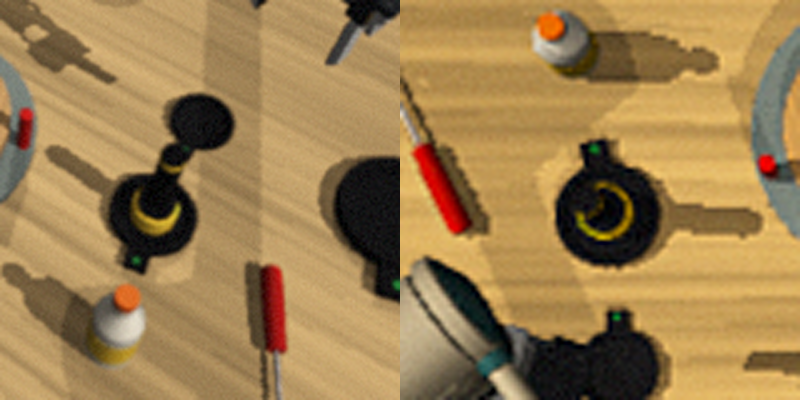

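The lamp stands upright and free, near the dock's centre (scene crop (155,210), top crop (605,210)). The bottle and driver haven't moved. Handing in.

```bash
python3 -c "
from cell import manip
print(manip.finish_job())"
```

```text
the job is handed in; nothing more can be done
None
```

I handed the job in at about 30 s, but no verdict came back: the turntable coasted at about 1.5 rad/s, the lamp followed the patch for over 13 s (my estimates kept it within 20 mm throughout), and it stands upright and released in its dock.

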